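Start a timed weighing on the lab bench

TASK

Start the weighing station: push down the red key on the socket block, then the green key on the scale, then the yellow key on the timer, in that order, each lightly with the fingertips and all the way to its soft stop, so that it stays down. Do not push the scale's grey key, and leave the cup on the pan, the bottle and the grater where they are.

Things in the scene. Friction and masses are not known exactly. Their poses are not given: they have to be found in the camera images.
- power_key_top (a point): A round red push key, cap 28 mm in diameter, standing 21 mm proud of the socket block's top while out; it starts out, sinks straight down and stays where it is left. This point is the centre of the cap's top face and sinks with it.
- power_key (a joint): How far the red key has slid down in its mount, m: 0 out, 0.010 at its stop; down means beyond 0.006. It slides against about 3 N of friction. The mount is springy (1500 N/m, up to 8 mm, returns when let go): a push first gives 2 mm, then slides 10 mm at 3 N, then meets a soft stop, 1.5 N a mm; 6 N means fully down, 12 N is its hard end.
- scale_key_top (a point): A round green push key, cap 28 mm in diameter, standing 21 mm proud of the scale's front panel while out; it starts out, sinks straight down and stays where it is left. This point is the centre of the cap's top face and sinks with it.
- scale_key (a joint): How far the green key has slid down in its mount, m: 0 out, 0.010 at its stop; down means beyond 0.006. It slides against about 3 N of friction. The mount is springy (1500 N/m, up to 8 mm, returns when let go): a push first gives 2 mm, then slides 10 mm at 3 N, then meets a soft stop, 1.5 N a mm; 6 N means fully down, 12 N is its hard end.
- timer_key_top (a point): A round yellow push key, cap 28 mm in diameter, standing 21 mm proud of the timer's top while out; it starts out, sinks straight down and stays where it is left. This point is the centre of the cap's top face and sinks with it.
- timer_key (a joint): How far the yellow key has slid down in its mount, m: 0 out, 0.010 at its stop; down means beyond 0.006. It slides against about 3 N of friction. The mount is springy (1500 N/m, up to 8 mm, returns when let go): a push first gives 2 mm, then slides 10 mm at 3 N, then meets a soft stop, 1.5 N a mm; 6 N means fully down, 12 N is its hard end.
- unit_key_top (a point): A round grey push key, cap 28 mm in diameter, standing 21 mm proud of the scale's front panel while out; it starts out, sinks straight down and stays where it is left. This point is the centre of the cap's top face and sinks with it. It is the units key, not to be pushed.
- unit_key (a joint): How far the grey key has slid down in its mount, m: 0 out, 0.010 at its stop; down means beyond 0.006. It slides against about 3 N of friction. The mount is springy (1500 N/m, up to 8 mm, returns when let go): a push first gives 2 mm, then slides 10 mm at 3 N, then meets a soft stop, 1.5 N a mm; 6 N means fully down, 12 N is its hard end.
- socket_block: White twin socket block fixed to the bench, 110 x 110 mm, 50 mm tall; two grey sockets at +x, the red key 25 mm from the centre at -x. Origin: centre of its underside.
- scale: White bench scale fixed to the bench, 250 mm (x) by 190 mm (y); front panel 30 mm above the bench at its -x end with a display between the green key (85 mm towards -x, 60 mm towards +y) and the grey key (85 mm towards -x, 60 mm towards -y); cream pan behind, top 42 mm above the bench. Origin: centre of its underside.
- pan (a point): Centre of the pan's top face; the pan is 155 mm (x) by 180 mm (y).
- timer: Blue bench timer fixed to the bench, 110 mm (x) by 90 mm (y), 30 mm tall; display at +x, the yellow key 25 mm from the centre at -x. Origin: centre of its underside.
- cup: Clear plastic cup, loose, standing on the pan, 68 mm across the rim, 75 mm tall, about 50 g. Origin: centre of its underside. To be left alone.
- bottle: White bottle with a red cap, loose, standing on the bench, 68 mm in diameter, 170 mm tall. Origin: centre of its underside. To be left alone.
- grater: Flat cream grater lying loose on the bench, 210 mm (x) by 75 mm (y), 10 mm thick. Origin: centre of its underside. To be left alone.
Not all that is in view belongs to the job. What is shaped like the socket_block but orange or pink is not meant.

How it is judged (in metres and radians):
On the way, in this order (a step that is already met when the one before it is completed fails the run):
1. the red key on the socket block is down (value of joint power_key above 0.006 m), for 0.2 s.
2. the green key on the scale is down (value of joint scale_key above 0.006 m), for 0.2 s.
3. the yellow key on the timer is down (value of joint timer_key above 0.006 m), for 0.2 s.
At the end, for the whole second after the job is handed in: The red, green and yellow keys are all more than 6 mm down (of 10), the grey key less than 3 mm, and the cup stands upright, at rest, on the pan within 20 mm of where it was (value of joint each of power_key, scale_key, timer_key above 0.006 m and value of joint unit_key below 0.003 m and angle between cup's own z axis and vertical below 0.1 rad and distance of cup from where it was at the start of the episode below 0.02 m and linear speed of cup below 0.02 m/s); the robot touches nothing.
It fails at once if the green key is pushed (3 mm) before the red key is down, or the yellow before the green ((value of joint scale_key above 0.003 m and value of joint power_key below 0.006 m) or (value of joint timer_key above 0.003 m and value of joint scale_key below 0.006 m)).
It fails at once if the grey key is pushed (3 mm) (value of joint unit_key above 0.003 m).
It fails at once if a device or its key is pushed with more than 20 N (contact force between any of the fingers, the arm and socket_block above 20 N or contact force between any of the fingers, the arm and scale above 20 N or contact force between any of the fingers, the arm and timer above 20 N).
It fails at once if the cup is lifted, carried or shifted by more than 20 mm (distance of cup from where it was at the start of the episode above 0.02 m).
It fails at once if the bottle or grater is lifted or shifted by more than 30 mm (distance of any of bottle, grater from where it was at the start of the episode above 0.03 m).
It also fails if it takes over 64 s, if anything falls off the work surface, if the arm or the gripper's body presses on something with over 40 N, if the wrist force passes 120 N, or if a joint passes its speed limit or range.

ROBOT

A 7-joint arm with a two-finger parallel gripper is mounted at the origin on the work surface. World frame = base frame: x ahead of the robot, y to its left, z up, the work surface at z = 0. Lengths are in m, angles in degrees, forces in N, time in s.
With the tool pointing down it reaches from about 0.4 to 0.85 m from the base axis. Payload 4.5 kg.
Tool frame: the origin (TCP) lies at the very end of the fingers, on their centre line; the grasp point (between the pads) lies behind it (r.pinch_z is the z of the grasp point in the tool frame, in m); z points along the fingers, x is the direction in which the jaws open and shut, and the axes are right-handed (so a half turn about z gives the same grasp; the last joint's range is limited). The gripper opens to 88 mm and grips with 3 to 60 N. Pads are 18 mm wide; open, the fingers measure 123 mm over their backs; the gripper's body (75 mm by 187 mm) begins 45 mm behind the grasp point.
Start: joints at [-62.005, 39.483, -11.15, 89.685, 9.013, 51.709, -12.324], TCP at [0.275, 0.562, 0.239] pointing down, gripper open.
Joint ranges: [-172.22, 172.22], [-26.19, 119.32], [-84.43, 86.54], [7.71, 146.69], [-57.33, 237.33], [2.42, 119.75], [-152.13, 152.13]. Speed limits (degrees/s): [147.25, 147.25, 180, 180, 180, 180, 180].

INTERFACE

Orientations are given as [roll, pitch, yaw] about the fixed x, y, z axes, in that order (R = Rz(yaw) Ry(pitch) Rx(roll)).
In Python, from bench import r gives the robot as it stands. The module is installed in compiled form; this text tells all that it offers.
- The arm moves only by the tool play_rows, never from a script. Its argument "increments" is one flat list of numbers, 7 for each row, row after row: the finger opening in cm, from 0 to 8.81, then the shift along the tool's x, y, z in cm, then the turn, a rotation vector about the tool's x, y, z in rad. A call has exactly 8 rows; each row is the pose to reach, as a shift and turn from the pose commanded when the call began, along the tool's axes at that moment; what a row does not reach only later rows make up. A row lasts 1/10 s, in which the tool goes at most 50 mm and 8.59 degrees, less where a joint would pass 70% of its speed; a pose out of reach is approached as far as the arm can. A call with a gripper value outside its range is refused whole. The fingers move at their own pace and stop on an object; "force" is the grip in N (left out, the last holds). Time passes only in rows, so rows that repeat a pose let the fingers close, or fill a call up. It gives the time, the measured TCP pose, the force and the opening at its end, in the units of the state.
- r.get_obs(): the state, without advancing time (a new reading comes with each control period).
- r.camera(name): name is "scene" or "top" or "wrist"; returns (picture, depth): 400x640x3 uint8, red, green, blue; 400x640 float32, m along the optical axis (not along the pixel's ray), 0 where there is no reading.
- r.calibration(name): a dict with "fx", "fy", "cx", "cy" (pixels), "camera_from_world" (4x4, takes a point from world to camera coordinates). Camera axes: x right, y down, z forward; pixel columns grow to the right and rows downward; lengths in m; the calibration is good to about 2 mm. A picture is of the moment at which its call begins: read the wrist's pose just before it. calibration takes no time and is no camera call; for the wrist camera it gives the pose at the moment of the call.
- r.hand_in(): hands the job in, once; it reports no verdict.
Trained networks look in the newest picture that a camera, given by its name, has taken for a name from the list of things; names that differ only in an ending like _2 or _b are one class to them, and where a whole thing is asked for, a point or a joint stands for the part that bears it (a point fixed in the world has none). Each returns a list of dicts, best first, with "score" (0 to 1); they miss things now and then, are a little off and sometimes report something else, mostly with a low value. They report only what shows in the picture. A call takes as long as a camera call. They do not tell look-alikes from the thing itself.
- r.recognise(name, camera): "rect" ([centre column, centre row, width, height] in pixels, round what is visible of it).
- r.cut_out(name, camera): "region" (400x640 bool, what is visible of it) and "rect" ([centre column, centre row, width, height] in pixels, round what is visible of it).
The state is a dict: "t": time; "qpos": joint angles; "joint_velocities": joint speeds; "joint_efforts": joint torques, N m; "ee_pos": TCP position; "orientation": TCP orientation; "ft_force": force on the tool from outside, world axes, zero at the start; "torque": the same for the moment, N m; "finger_gap": opening from 0.0 (shut) to 1.0 (fully open).
Only numpy, scipy, OpenCV 4.12 (cv2) and the standard library are available. Lean on these libraries where they do the work, as an engineer would, in place of code of your own. Each camera call takes 0.05 s, during which the arm holds its last target. There are 200 camera calls.

## Working session

There is one attempt and no reset: what is moved stays moved. The work goes in short steps, Python scripts to look and compute and a tool call to move; the robot and the scene stay as the last step left them, time stands still between calls to the robot, and variables do not carry over. Pictures are saved under pics/ and viewed, about 8 in all and at most 12, crops included, and the job is handed in when it is done.

Besides the shell and the picture viewer there is one more tool, called after "Call:" as name(argument=value, ...), one argument or row to a line, values as JSON. play_rows: Moves the arm, as the interface text tells. Its arguments: {"type":"object","properties":{"increments":{"type":"array"},"force":{"type":"number"}},"required":["increments"]}

```bash
mkdir -p pics
cat > h.py <<'E'
import numpy as np, cv2
from bench import r
def world(cal,u,v,d):
    p=np.array([(u-cal["cx"])/cal["fx"]*d,(v-cal["cy"])/cal["fy"]*d,d,1])
    return (np.linalg.inv(cal["camera_from_world"])@p)[:3]
E
python3 - <<'E'
from h import *
print(r.get_obs(), r.pinch_z)
for c in ("top","scene"):
    im,d=r.camera(c); cv2.imwrite(f"pics/{c}1.png",im[:,:,::-1]); cal=r.calibration(c)
    for n in ("power_key_top","scale_key_top","timer_key_top","unit_key_top","socket_block","scale","timer","cup","bottle","grater"):
        for o in r.cut_out(n,c)[:3]:
            m=o["region"]&(d>0)
            if m.sum()<5: continue
            v,u=np.nonzero(m)
            P=np.array([world(cal,a,b,d[b,a]) for a,b in zip(u,v)])
            zt=np.percentile(P[:,2],90); T=P[P[:,2]>zt-.006]
            print(c,n,round(o["score"],2),np.round(o["rect"]),m.sum(),"top mid",np.round((T.min(0)+T.max(0))/2,3),"mean",T.mean(0).round(3),"rgb",im[m].mean(0).round())
E
```

```text
{'t': 0.0, 'qpos': array([-62.00557014,  39.53304908, -11.14492636,  89.74454648,
         9.01164209,  51.70924939, -12.32380914]), 'joint_velocities': array([-0.05663907,  0.00135801, -0.02150965,  0.01826667, -0.01039851,
       -0.00573865, -0.02961439]), 'joint_efforts': array([ 4.81215156e-04, -5.27558863e+01, -1.26635112e+00, -1.53428596e+01,
       -5.25837159e-02,  6.71076647e-03,  1.70636367e-04]), 'ee_pos': array([0.27431143, 0.5608827 , 0.23791305]), 'orientation': array([1.79993207e+02, 1.04853823e-01, 6.39469302e+01]), 'ft_force': array([-0.54783073, -0.38985794, -0.72528732]), 'torque': array([-0.00526994,  0.03231448,  0.00775775]), 'finger_gap': 0.9990425464008551} -0.0187
top power_key_top 0.66 [246. 217.  11.   8.] 91 top mid [0.499 0.271 0.072] mean [0.499 0.27  0.072] rgb [225.  41.  32.]
top power_key_top 0.58 [236. 291.   8.  12.] 101 top mid [0.318 0.293 0.073] mean [0.318 0.293 0.072] rgb [214.  38.  30.]
top scale_key_top 0.44 [335. 192.  11.   8.] 94 top mid [0.571 0.059 0.053] mean [0.572 0.059 0.052] rgb [ 37. 106.  59.]
top timer_key_top 0.6 [476. 237.  
[... 2677 characters left out ...]
 [384. 282.  28.  59.] 1233 top mid [0.547 0.459 0.163] mean [0.549 0.463 0.166] rgb [140. 135. 138.]
scene timer 0.81 [279. 159.  34.  16.] 505 top mid [ 0.487 -0.296  0.04 ] mean [ 0.487 -0.296  0.033] rgb [ 78. 113. 154.]
scene cup 0.65 [361. 239.   7.  10.] 86 top mid [0.502 0.275 0.07 ] mean [0.502 0.277 0.07 ] rgb [195.  63.  56.]
scene bottle 0.94 [385. 282.  29.  58.] 1192 top mid [0.547 0.461 0.161] mean [0.55  0.464 0.164] rgb [141. 137. 140.]
scene grater 0.98 [341. 191.  40.  36.] 752 top mid [ 0.372 -0.038  0.009] mean [ 0.372 -0.032  0.008] rgb [161. 149. 126.]
scene grater 0.19 [352. 253.  48.  46.] 1494 top mid [0.525 0.273 0.06 ] mean [0.528 0.276 0.051] rgb [192. 185. 180.]
```

View pics/top1.png

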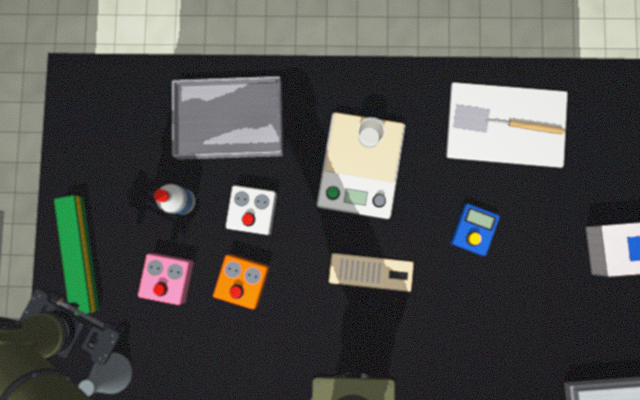

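View pics/scene1.png

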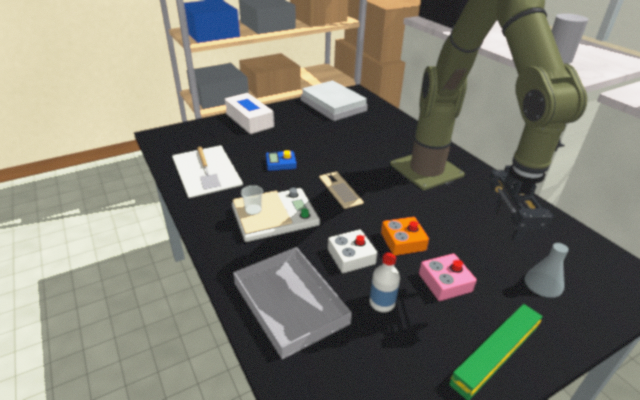

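The top view shows the white socket block (red key at 246,217), the green key (335,192), the grey key (381,202) and the timer key (476,237). Each matches its expected height: red 0.071, the others 0.051. I'll close the fingers and move above the red key.

Call:
play_rows(
  increments=[0,-2,4.1,0,0,0,0,0,-4,8.2,0,0,0,0,0,-6,12.3,0,0,0,0,0,-8,16.5,0,0,0,0,0,-10,20.6,0,0,0,0,0,-12,24.7,0,0,0,0,0,-14,28.8,0,0,0,0,0,-16,33,0,0,0,0],
  force=20,
)

```text
t: 1.9
ee_pos: [0.5017, 0.2714, 0.2389]
orientation: [180.0, -0.0, 64.0]
ft_force: [0.2, 0.2, 0.1]
finger_gap: 0.299
```

```bash
cat > go.py <<'E'
import sys
from h import *
from scipy.spatial.transform import Rotation as R
o=r.get_obs(); M=R.from_euler("xyz",o["orientation"],degrees=True)
print(o["t"],o["ee_pos"].round(4),o["orientation"].round(1),o["ft_force"].round(2),round(o["finger_gap"],3))
print("tool cm:",(M.inv().apply(np.array(eval(sys.argv[1]))-o["ee_pos"])*100).round(2))
E
python3 go.py "[.4995,.272,.08]"
```

```text
1.9 [0.5017 0.2714 0.2389] [180.  -0.  64.] [0.25 0.15 0.08] 0.299
tool cm: [-0.05 -0.22 15.89]
```

Call:
play_rows(
  increments=[0,-0.05,-0.2,3,0,0,0,0,-0.05,-0.2,6,0,0,0,0,-0.05,-0.2,9,0,0,0,0,-0.05,-0.2,11,0,0,0,0,-0.05,-0.2,13,0,0,0,0,-0.05,-0.2,14,0,0,0,0,-0.05,-0.2,14,0,0,0,0,-0.05,-0.2,14,0,0,0],
)

```text
t: 2.7
ee_pos: [0.4991, 0.2736, 0.0993]
orientation: [180.0, -0.1, 63.9]
ft_force: [-0.6, -1.0, 1.1]
finger_gap: 0.003
```

```bash
python3 go.py "[.4995,.272,.071]"
python3 - <<'E'
from h import *
a,_=r.camera("top"); b,_=r.camera("wrist")
a=cv2.resize(a[150:310,130:390],None,fx=2.4,fy=2.4)
b=cv2.resize(b,None,fx=.97,fy=.96)
w=max(a.shape[1],b.shape[1]); a=cv2.copyMakeBorder(a,0,0,0,w-a.shape[1],0)
b=b[:200] if False else b
b=cv2.copyMakeBorder(b,0,0,0,w-b.shape[1],0)
im=np.vstack([a,b]); im=cv2.resize(im,None,fx=min(1,600/im.shape[0]),fy=min(1,600/im.shape[0]))
cv2.imwrite("pics/red.png",im[:,:,::-1])
E
```

```text
2.7 [0.4991 0.2736 0.0993] [ 1.80e+02 -1.00e-01  6.39e+01] [-0.6  -0.96  1.11] 0.003
tool cm: [-0.13  0.1   2.83]
```

View pics/red.png

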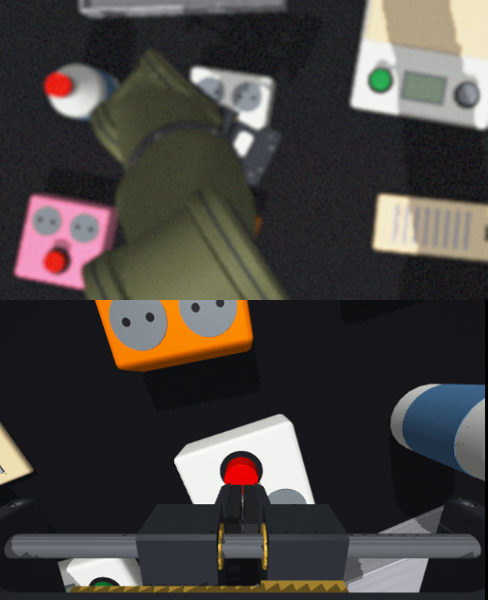

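The picture shows the shut fingertips directly over the red cap of the white block. I'll lower them gently.

Call:
play_rows(
  increments=[0,-0.1,0.1,1,0,0,0,0,-0.1,0.1,2,0,0,0,0,-0.1,0.1,2.4,0,0,0,0,-0.1,0.1,2.8,0,0,0,0,-0.1,0.1,3.1,0,0,0,0,-0.1,0.1,3.4,0,0,0,0,-0.1,0.1,3.6,0,0,0,0,-0.1,0.1,3.6,0,0,0],
)

```text
t: 3.6
ee_pos: [0.4988, 0.2717, 0.0625]
orientation: [-180.0, 0.0, 63.9]
ft_force: [-1.8, -1.3, 2.0]
finger_gap: 0.003
```

Call:
play_rows(
  increments=[0,0,0,0.1,0,0,0,0,0,0,0.2,0,0,0,0,0,0,0.3,0,0,0,0,0,0,0.4,0,0,0,0,0,0,0.5,0,0,0,0,0,0,0.5,0,0,0,0,0,0,0.5,0,0,0,0,0,0,0.5,0,0,0],
)

```text
t: 4.4
ee_pos: [0.499, 0.2718, 0.0579]
orientation: [-180.0, 0.0, 63.9]
ft_force: [-1.6, -2.0, 4.8]
finger_gap: 0.007
```

Call:
play_rows(
  increments=[0,0,0,0.1,0,0,0,0,0,0,0.2,0,0,0,0,0,0,0.2,0,0,0,0,0,0,0.2,0,0,0,0,0,0,0.2,0,0,0,0,0,0,0.2,0,0,0,0,0,0,0.2,0,0,0,0,0,0,0.2,0,0,0],
)

```text
t: 5.2
ee_pos: [0.499, 0.2718, 0.0561]
orientation: [180.0, 0.0, 63.9]
ft_force: [-1.3, -2.6, 7.8]
finger_gap: 0.003
```

```bash
python3 go.py "[.572,.060,.16]"
```

```text
5.2 [0.499  0.2718 0.0561] [180.    0.   63.9] [-1.29 -2.6   7.75] 0.003
tool cm: [-15.82  15.86 -10.38]
```

At 7.8 N the red key is at its soft stop. I'll lift straight up, go over to the green key, and check red from there.

Call:
play_rows(
  increments=[0,0,0,-3,0,0,0,0,0,0,-7,0,0,0,0,0,0,-10,0,0,0,0,-3.2,3.2,-10.4,0,0,0,0,-6.4,6.4,-10.4,0,0,0,0,-9.6,9.6,-10.4,0,0,0,0,-12.8,12.8,-10.4,0,0,0,0,-15.8,15.9,-10.4,0,0,0],
)

```text
t: 6.0
ee_pos: [0.5742, 0.0583, 0.1598]
orientation: [179.9, -0.1, 63.9]
ft_force: [-0.1, 0.3, -1.1]
finger_gap: 0.007
```

```bash
cat > chk.py <<'E'
from h import *
im,d=r.camera("top"); cal=r.calibration("top")
cv2.imwrite("pics/chk.png",cv2.resize(im[130:290,140:540],None,fx=2,fy=2)[:,:,::-1])
for n in ("power_key_top","scale_key_top","timer_key_top","unit_key_top","cup"):
    for o in r.cut_out(n,"top")[:3]:
        v,u=np.nonzero(o["region"]&(d>0))
        if len(u)<5: continue
        P=np.array([world(cal,a,b,d[b,a]) for a,b in zip(u,v)])
        print(n,round(o["score"],2),np.round(o["rect"]),np.median(P,0).round(4),im[v,u].mean(0).round())
E
python3 chk.py; python3 go.py "[.572,.060,.08]"
```

```text
power_key_top 0.64 [160. 290.  18.   8.] [0.3203 0.4831 0.0713] [210.  35.  27.]
power_key_top 0.41 [248. 219.  11.   8.] [0.4978 0.2709 0.0608] [225.  40.  32.]
power_key_top 0.4 [237. 293.  12.  10.] [0.3177 0.2921 0.0704] [204.  42.  33.]
scale_key_top 0.26 [341. 270.  19.  32.] [0.3829 0.042  0.009 ] [229. 219. 193.]
timer_key_top 0.73 [475. 231.  48.  49.] [ 0.4848 -0.3013  0.0314] [ 81. 124. 170.]
timer_key_top 0.67 [475. 237.  13.  11.] [ 0.462  -0.2958  0.0507] [226. 203.  31.]
unit_key_top 0.26 [374. 132.  25.  30.] [ 0.7249 -0.0333  0.0676] [204. 205. 197.]
cup 0.68 [374. 133.  29.  33.] [ 0.7242 -0.0332  0.0687] [204. 204. 195.]
6.3 [0.5728 0.062  0.1597] [-1.8e+02 -1.0e-01  6.4e+01] [-0.51  0.31 -0.58] 0.004
tool cm: [-0.23  0.02  7.97]
```

The red cap's top is now at 0.061, so it's down the full 10 mm. Next I'll descend on the green key.

Call:
play_rows(
  increments=[0,-0.2,0,3,0,0,0,0,-0.2,0,6,0,0,0,0,-0.2,0,8,0,0,0,0,-0.2,0,9.5,0,0,0,0,-0.2,0,10,0,0,0,0,-0.2,0,10,0,0,0,0,-0.2,0,10,0,0,0,0,-0.2,0,10,0,0,0],
)

```text
t: 7.1
ee_pos: [0.5723, 0.0588, 0.0607]
orientation: [179.9, -0.1, 64.0]
ft_force: [-0.5, 0.5, 0.2]
finger_gap: 0.008
```

Call:
play_rows(
  increments=[0,0,0,0.4,0,0,0,0,0,0,0.8,0,0,0,0,0,0,1.1,0,0,0,0,0,0,1.4,0,0,0,0,0,0,1.7,0,0,0,0,0,0,1.9,0,0,0,0,0,0,1.9,0,0,0,0,0,0,1.9,0,0,0],
)

```text
t: 7.9
ee_pos: [0.5719, 0.0583, 0.0407]
orientation: [180.0, -0.0, 63.9]
ft_force: [0.2, -0.4, 1.7]
finger_gap: 0.007
```

Call:
play_rows(
  increments=[0,0,0,0.1,0,0,0,0,0,0,0.2,0,0,0,0,0,0,0.3,0,0,0,0,0,0,0.4,0,0,0,0,0,0,0.5,0,0,0,0,0,0,0.5,0,0,0,0,0,0,0.5,0,0,0,0,0,0,0.5,0,0,0],
)

```text
t: 8.7
ee_pos: [0.5719, 0.0583, 0.0362]
orientation: [180.0, -0.0, 63.9]
ft_force: [-1.2, -0.8, 7.5]
finger_gap: 0.005
```

Call:
play_rows(
  increments=[0,0,0,-3,0,0,0,0,0,0,-7,0,0,0,0,0,0,-11,0,0,0,0,-3,0.5,-12.4,0,0,0,0,-7,1.1,-12.4,0,0,0,0,-11,1.7,-12.4,0,0,0,0,-15,2.3,-12.4,0,0,0,0,-19,2.9,-12.4,0,0,0],
)

```text
t: 9.5
ee_pos: [0.513, -0.1263, 0.1593]
orientation: [-179.9, 0.0, 64.0]
ft_force: [-0.1, -0.1, -0.5]
finger_gap: 0.004
```

Call:
play_rows(
  increments=[0,-4,0.6,0,0,0,0,0,-8,1.3,0,0,0,0,0,-12,1.9,0,0,0,0,0,-15,2.4,0,0,0,0,0,-17,2.7,0,0,0,0,0,-17.6,2.8,0,0,0,0,0,-17.6,2.8,0,0,0,0,0,-17.6,2.8,0,0,0,0],
)

```text
t: 10.3
ee_pos: [0.4627, -0.2937, 0.1595]
orientation: [-180.0, -0.1, 64.1]
ft_force: [0.0, -0.1, -0.4]
finger_gap: 0.009
```

```bash
python3 chk.py; python3 go.py "[.462,-.296,.061]"
```

```text
power_key_top 0.52 [160. 292.  15.  12.] [0.3204 0.4843 0.0693] [188.  44.  43.]
power_key_top 0.47 [237. 292.  10.  13.] [0.3181 0.293  0.0707] [209.  42.  31.]
power_key_top 0.44 [248. 218.  10.   8.] [0.4982 0.2707 0.0612] [225.  38.  29.]
scale_key_top 0.47 [334. 194.  10.   6.] [0.5718 0.0587 0.0416] [ 43. 165.  82.]
cup 0.9 [375. 134.  27.  31.] [ 0.7238 -0.0334  0.0702] [207. 207. 198.]
10.6 [ 0.4625 -0.2947  0.1597] [180.  -0.  64.] [-0.86  0.8  -0.39] 0.007
tool cm: [-0.14  0.01  9.87]
```

The green cap's top is at 0.0416, so it's also down the full 10 mm. The timer is next.

Call:
play_rows(
  increments=[0,-0.1,0,3,0,0,0,0,-0.1,0,6,0,0,0,0,-0.1,0,8,0,0,0,0,-0.1,0,9.5,0,0,0,0,-0.1,0,9.9,0,0,0,0,-0.1,0,9.9,0,0,0,0,-0.1,0,9.9,0,0,0,0,-0.1,0,9.9,0,0,0],
)

```text
t: 11.4
ee_pos: [0.4623, -0.2967, 0.0616]
orientation: [179.9, -0.0, 63.9]
ft_force: [-0.1, 0.4, -0.1]
finger_gap: 0.004
```

Call:
play_rows(
  increments=[0,0,0,0.4,0,0,0,0,0,0,0.8,0,0,0,0,0,0,1.1,0,0,0,0,0,0,1.4,0,0,0,0,0,0,1.7,0,0,0,0,0,0,1.9,0,0,0,0,0,0,1.9,0,0,0,0,0,0,1.9,0,0,0],
)

```text
t: 12.2
ee_pos: [0.4618, -0.2965, 0.0417]
orientation: [180.0, -0.0, 63.9]
ft_force: [-0.8, -1.1, 1.8]
finger_gap: 0.004
```

Call:
play_rows(
  increments=[0,0,0,0.1,0,0,0,0,0,0,0.2,0,0,0,0,0,0,0.3,0,0,0,0,0,0,0.4,0,0,0,0,0,0,0.5,0,0,0,0,0,0,0.5,0,0,0,0,0,0,0.5,0,0,0,0,0,0,0.5,0,0,0],
)

```text
t: 13.0
ee_pos: [0.4618, -0.2965, 0.037]
orientation: [180.0, 0.0, 63.9]
ft_force: [-0.6, 0.3, 6.1]
finger_gap: 0.003
```

Call:
play_rows(
  increments=[0,0,0,-3,0,0,0,0,0,0,-7,0,0,0,0,0,0,-11,0,0,0,0,-3,0,-15,0,0,0,0,-7,0,-18,0,0,0,0,-11,0,-18,0,0,0,0,-14,0,-18,0,0,0,0,-14,0,-18,0,0,0],
)

```text
t: 13.8
ee_pos: [0.3961, -0.4272, 0.216]
orientation: [-179.9, 0.2, 63.4]
ft_force: [-1.3, 0.3, -0.2]
finger_gap: 0.007
```

```bash
python3 chk.py; python3 go.py "[.462,-.296,.061]"
```

```text
power_key_top 0.5 [236. 292.  11.  12.] [0.3176 0.2916 0.071 ] [212.  40.  31.]
power_key_top 0.49 [161. 293.  17.  11.] [0.3201 0.4824 0.0707] [202.  38.  31.]
scale_key_top 0.56 [335. 192.  15.  10.] [0.5715 0.0588 0.0417] [ 46. 157.  81.]
timer_key_top 0.48 [475. 237.  12.   8.] [ 0.462  -0.2968  0.0416] [233. 208.  18.]
unit_key_top 0.62 [379. 202.   8.  14.] [ 0.5526 -0.0576  0.0511] [141. 148. 155.]
cup 0.91 [373. 132.  26.  28.] [ 0.7232 -0.0335  0.0689] [210. 209. 200.]
14.1 [ 0.4013 -0.4204  0.2165] [-1.80e+02 -1.00e-01  6.41e+01] [-0.63  0.4  -0.12] 0.004
tool cm: [13.82  0.03 15.57]
```

View pics/chk.png

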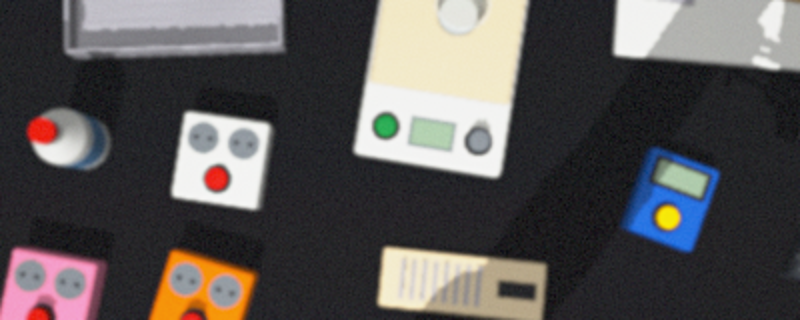

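The picture shows the red (217,179), green (386,126) and yellow (668,217) keys down. The grey key (479,140) is still out, and the cup, bottle and grater haven't moved. I'm handing in.

```bash
python3 -c "
from bench import r
print(r.hand_in())"
```

```text
the job is handed in; nothing more can be done
None
```

I pushed the red, green and yellow keys down in that order with the shut fingertips and handed the job in at about 14 s. The highest force I read at the end of a move was about 7.8 N.

| Key | Force at the end of the push | Cap top before (m) | Cap top after (m) |
|---|---|---|---|
| Red | 7.8 N | 0.072 | 0.061 |
| Green | 7.5 N | 0.052 | 0.042 |
| Yellow | 6.1 N | 0.052 | 0.042 |
| Grey (not pushed) | – | 0.052 | 0.051 |

- **Keys:** the red, green and yellow caps each sank about 10 mm. The grey key is still out.
- **Other objects:** in the last picture the cup, bottle and grater look unmoved. I measured only the cup again, and it stayed within 1 mm between the later checks. The arm was clear of everything at hand-in.
- **Failed check:** in the last look the network missed the red key on the white block and listed only the two look-alikes. Its depth reading after the yellow push is therefore missing. The picture shows it down, and it read 0.061 in the two earlier checks.

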